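Put a frit jar on the guarded scale

TASK

Weigh the screw-lid jar: slide the scale's clear guard door fully open along its track, set the jar down upright in the middle of the round weighing pan without dropping it, then slide the door fully shut again. Do not slam the door in either direction, and leave the dropper bottle and the tape roll where they stand.

Things in the scene. Friction and masses are not known exactly. Their poses are not given: they have to be found in the camera images.
- scale: Bench scale, fixed to the bench, 155 x 270 x 102 mm without the door's tab; origin under its centre at bench level. Own axes: x from its display front to its rear, y to the left seen from the front, z up; turned by up to 20 degrees. Its y > 0 half is a grey housing, top 86 mm high, display on its -x face; its y < 0 half is the weighing chamber. A rear track along x = +74 mm reaches 102 mm high.
- door_panel (a joint): Guard door, m: 0 fully shut, 0.135 fully open; starts up to 0.02 open. Clear rigid L-shaped panel, aluminium frame (roof and front in one, roof top 99 mm high) over the chamber; slides along the scale's +y over the housing to open. Stays where left; takes about 2 N plus 6 N per m/s, mass 0.35 kg, hard stops at both ends. Over 0.5 m/s is slamming.
- tab (a point): Middle of the top edge of the black upright tab on the door's roof, 132 mm above the bench; axes as the scale's. Tab 44 mm along x, 8 mm along y; its foot, 22 mm along y, tops out 101 mm above the bench. Moves with the door: push it along +y to open, -y to shut. With the door shut it lies 30 mm toward +y from the pan's centre.
- pan (a point): Centre of the upper face of the round flat steel weighing pan, 84 mm across, 24 mm above the bench; axes as the scale's. Fixed clear windows 92 mm high stand 65 mm from it toward -y and 66 mm toward +x, the housing 66 mm toward +y; with the door open it is free above and in front (-x).
- jar: Screw-lid jar, loose: a short cylinder 45 mm across and 62 mm high with a black ribbed lid (lid from 44 to 62 mm, 42 mm across), about 0.1 kg; origin at the centre of its underside, z up through the lid.
- dropper: Dropper bottle, loose bystander, 34 mm across, 98 mm high with a thin rubber bulb on top; origin at the centre of its underside. Must not be moved.
- tape: Roll of tape lying flat, loose bystander, 69 mm across, 18 mm high; origin at the centre of its underside. Must not be moved.
Mind the look-alikes: they are no part of the job. What is meant by the jar is not orange or yellow, and is the larger of those in its own colour.

How it is judged:
By the outcome, as a careful person would: the job done as asked, in the order asked, and still so for the second after the job is handed in, with the robot touching nothing.
It also fails if it takes over 64 s, if anything falls off the work surface, if the arm or the gripper's body presses on something with over 40 N, if the wrist force passes 120 N, or if a joint passes its speed limit or range.

ROBOT

A 6-joint arm with a two-finger parallel gripper is mounted at the origin on a cart in front of the work surface, level with it; the furniture and walls round the work are solid. World frame = base frame: x ahead of the robot, y to its left, z up, the work surface at z = 0. Lengths are in m, angles in rad, forces in N, time in s.
With the tool pointing down it reaches from about 0.275 to 0.825 m from the base axis. Payload 5.2 kg.
Tool frame: the origin (TCP) lies between the finger pads; the fingertips stand 11 mm ahead of it and the grasp point (between the pads) lies 8 mm behind it (manip.finger_overhang is the z of the fingertips in the tool frame, in m); z points along the fingers, y is the line along which they close (so a half turn about z gives the same grasp; the last joint's range is limited). The gripper opens to 93 mm and grips with 3 to 60 N. Pads are 15 mm wide; open, the fingers measure 128 mm over their backs; the gripper's body (75 mm by 188 mm) begins 65 mm behind the grasp point.
Start: joints at [1.048, 0.259, 1.535, -0, 1.348, -0.203], TCP at [0.173, 0.522, 0.23] pointing down, gripper open.
Joint ranges: [-3.14, 3.14], [-0.91, 2.08], [0.19, 2.58], [-1.22, 4.36], [0.22, 2.71], [-3.12, 3.12]. Speed limits (rad/s): [2.57, 2.57, 3.14, 3.14, 3.14, 3.14].

INTERFACE

Orientations are given as a unit quaternion [w, x, y, z].
In Python, from bench import manip gives the robot as it stands. Calls block until the motion is done:
- manip.movep(position, orientation): joint-space move of the TCP to a pose.
- manip.movel(position, rotation=None, feed=0.15): straight line of the TCP; rotation=None keeps the orientation; feed is the mean speed in m/s.
- manip.move_joints(angles): joint-space move.
- manip.set_gripper(opening): finger opening in m; the grip force is fixed at half the most; returns when the fingers have stopped.
- manip.hold(seconds).
- manip.ik(position, orientation): joint angles nearest the present ones, or None.
- manip.grab_frame(name): name is "scene" or "side" or "wrist"; returns a dict with "image" (384x512x3 uint8, red, green, blue), "vfov" (degrees; the focal length in pixels is half the picture's height over the tangent of half this angle, whatever the lens; pixels are square), "cx", "cy" (the principal point, pixels), "k1" (the pictures are not rectified: a ray, as slopes to the right and down, at radius r is drawn at 1 + k1 r^2 times it, then the intrinsics apply), "xyz" and "attitude" of the camera in the world. Camera axes: x right, y down, z forward; pixel columns grow to the right and rows downward; lengths in m; the calibration is good to about 2 mm. A picture is of the moment at which its call begins. There is no depth.
A pose or a line that the arm cannot do raises manip.PlanningError and nothing moves.
- manip.sign_off(): hands the job in; it is judged then, once.
Readings, each from a call of its own:
- manip.get_time_s(): time.
- manip.get_joints(): joint angles.
- manip.get_qvel(): joint speeds.
- manip.get_joint_efforts(): joint torques, N m.
- manip.get_position(): TCP position.
- manip.get_orientation(): TCP orientation.
- manip.get_force(): force on the tool from outside, world axes, zero at the start.
- manip.get_wrist_torque(): the same for the moment, N m.
- manip.get_gripper_width(): finger opening in m.
- manip.get_grip_force(): force on a finger pad.
Only numpy, scipy, OpenCV 4.12 (cv2) and the standard library are available. Lean on these libraries where they do the work, as an engineer would, in place of code of your own. Each camera call takes 0.05 s, during which the arm holds its last target. There are 200 camera calls.

## Working session

There is one attempt and no reset: what is moved stays moved. The work goes in short steps, each a Python script; the robot and the scene stay as the last script left them, time stands still between calls to the robot, and variables do not carry over. Pictures are saved under pics/ and viewed, at most 10 in all, crops included, and the job is handed in when it is done.

```bash
ls; mkdir -p pics; cat > h.py <<'E'
import numpy as np, cv2
from bench import manip
from scipy.spatial.transform import Rotation as R
def rot(q): return R.from_quat(np.roll(q,-1)) if np.size(q)==4 else R.from_matrix(np.array(q))
def cam(f):
    h=f["image"].shape[0]; return h/2/np.tan(np.radians(f["vfov"])/2)
def ray(f,u,v):
    fl=cam(f); d=np.array([(u-f["cx"])/fl,(v-f["cy"])/fl]); p=d.copy()
    for _ in range(30): p=d/(1+f["k1"]*(p@p))
    w=rot(f["attitude"]).apply([p[0],p[1],1.]); return np.array(f["xyz"]),w/np.linalg.norm(w)
def plane(f,u,v,z):
    o,d=ray(f,u,v); return o+d*(z-o[2])/d[2]
def tri(*rs):
    A=np.zeros((3,3));b=np.zeros(3)
    for o,d in rs:
        M=np.eye(3)-np.outer(d,d);A+=M;b+=M@o
    p=np.linalg.solve(A,b); return p,[np.linalg.norm((np.eye(3)-np.outer(d,d))@(p-o)) for o,d in rs]
def proj(f,P):
    p=rot(f["attitude"]).inv().apply(np.array(P)-f["xyz"]); s=p[:2]/p[2]; s=s*(1+f["k1"]*(s@s))*cam(f)
    return s+[f["cx"],f["cy"]]
def save(f,n,crop=None,k=1):
    im=f["image"][...,::-1]
    if crop: im=im[crop[1]:crop[3],crop[0]:crop[2]]
    cv2.imwrite("pics/"+n+".png",cv2.resize(im,None,fx=k,fy=k,interpolation=cv2.INTER_CUBIC))
def q(yaw): # tool down, tool x along world yaw
    r=(R.from_euler('z',yaw)*R.from_euler('x',np.pi)).as_quat(); return np.roll(r,1)
E
python3 - <<'E'
from h import *
import pickle
fs={n:manip.grab_frame(n) for n in("scene","side","wrist")}
pickle.dump(fs,open("f0.pkl","wb"))
for n,f in fs.items():
    save(f,n+"0",k=1.5); print(n,f["xyz"],f["attitude"],f["vfov"],f["k1"],f["cx"],f["cy"])
print(manip.get_orientation(),manip.finger_overhang)
E
```

```text
pics
scene [-0.1568339  -0.3231662   0.58584528] [-0.42475192  0.77725565 -0.40447489  0.22772688] 53.536313188833034 -0.10733520286474663 256.0357476829547 187.32657581719826
side [0.53102117 0.87603212 0.68124767] [-0.00256062  0.02239762  0.89742219 -0.44059642] 55.823251870178424 -0.0257821951779802 258.5318271775769 188.44425291731648
wrist [0.10003704 0.54654112 0.38385672] [0.114109   0.80284292 0.57946023 0.08153665] 63.142328692920806 -0.03150426413272493 251.426946885133 195.64573625363306
[-2.49120246e-04  1.59217716e-01  9.87243246e-01 -6.55750173e-04] 0.011
```

View pics/scene0.png

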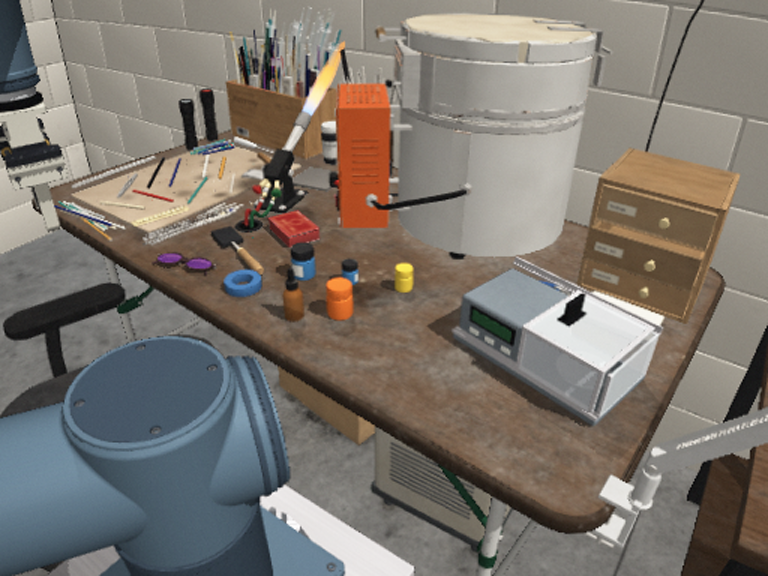

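View pics/side0.png

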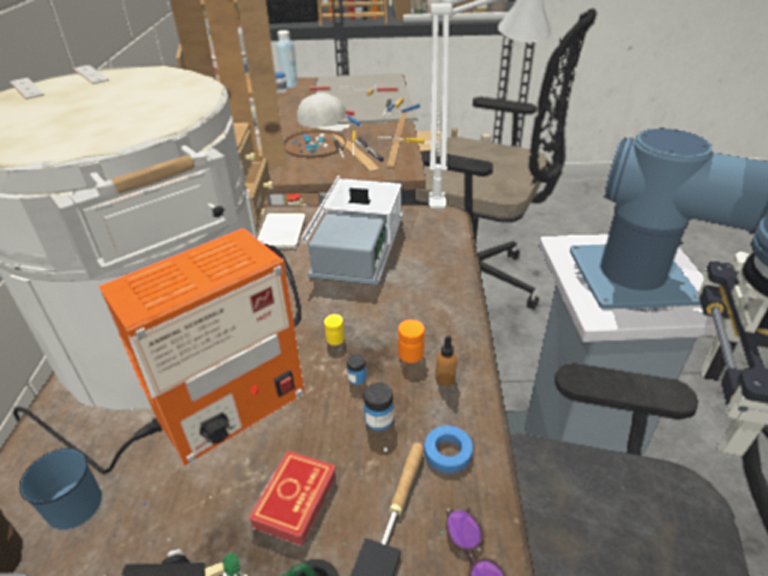

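The jar is the larger blue one, at scene px (302,262)/1.5 and side px (378,408)/1.5. The scale is at scene (555,335)/1.5 and side (355,230)/1.5, with its black tab on the roof. Next I'll extract blobs and zoom in.

```bash
cat > m1.py <<'E'
from h import *
import pickle
fs=pickle.load(open("f0.pkl","rb"))
def blobs(f,box,fn,amin=15):
    im=f["image"].astype(int); m=fn(im).astype(np.uint8); k=np.zeros_like(m); x0,y0,x1,y1=box;k[y0:y1,x0:x1]=1
    n,l,s,c=cv2.connectedComponentsWithStats(m*k)
    return [(s[i].tolist(),c[i].round(2)) for i in range(1,n) if s[i][4]>=amin]
dark=lambda im: im.max(2)<60
blue=lambda im:(im[...,2]>im[...,0]+40)&(im[...,2]>90)
S,D=fs["scene"],fs["side"]
for nm,f,b in(("lid scene",S,(190,155,215,178)),("lid side",D,(238,250,268,278)),("tab scene",S,(370,190,395,222)),("tab side",D,(228,120,250,140))):
    print(nm,blobs(f,b,dark))
print("blue",blobs(S,(140,150,260,205),blue),blobs(D,(220,225,330,330),blue))
E
python3 m1.py; python3 - <<'E'
from h import *
import pickle
fs=pickle.load(open("f0.pkl","rb"))
a=fs["scene"]["image"][165:285,295:450,::-1]; b=fs["side"]["image"][110:200,195:275,::-1]
cv2.imwrite("pics/sc1.png",cv2.resize(a,None,fx=5,fy=5,interpolation=cv2.INTER_CUBIC))
cv2.imwrite("pics/sd1.png",cv2.resize(b,None,fx=6,fy=6,interpolation=cv2.INTER_CUBIC))
E
```

```text
lid scene [([194, 162, 15, 12, 149], array([200.99, 167.67]))]
lid side [([243, 265, 19, 9, 68], array([252.34, 269.76]))]
tab scene [([372, 196, 18, 21, 188], array([381.73, 206.96]))]
tab side [([234, 126, 12, 10, 96], array([239.07, 130.47]))]
blue [([195, 172, 15, 15, 134], array([203.96, 178.78])), ([149, 180, 25, 18, 341], array([161.69, 188.25])), ([229, 180, 10, 10, 54], array([233.76, 183.61]))] [([232, 246, 12, 10, 68], array([239.  , 249.99])), ([243, 270, 19, 8, 66], array([251.32, 274.02])), ([248, 284, 11, 3, 16], array([252.69, 285.25])), ([283, 284, 32, 31, 682], array([298.41, 298.8 ]))]
```

View pics/sc1.png

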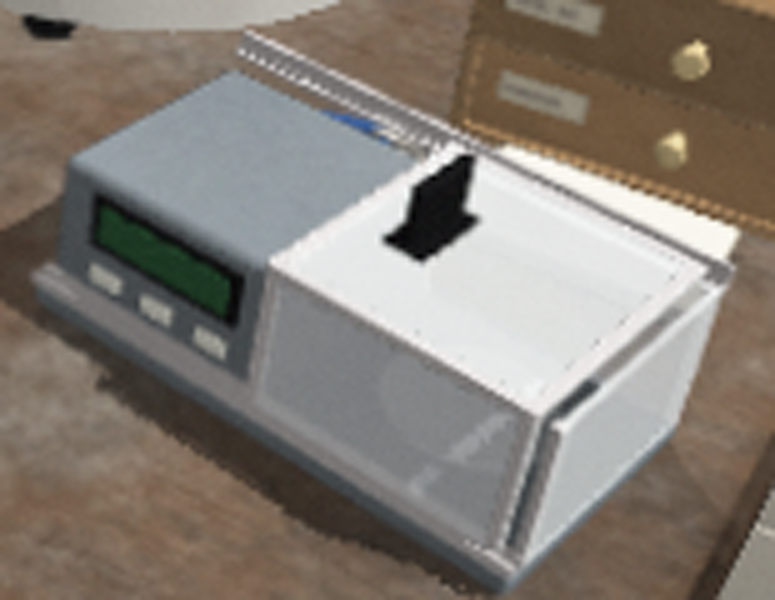

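View pics/sd1.png

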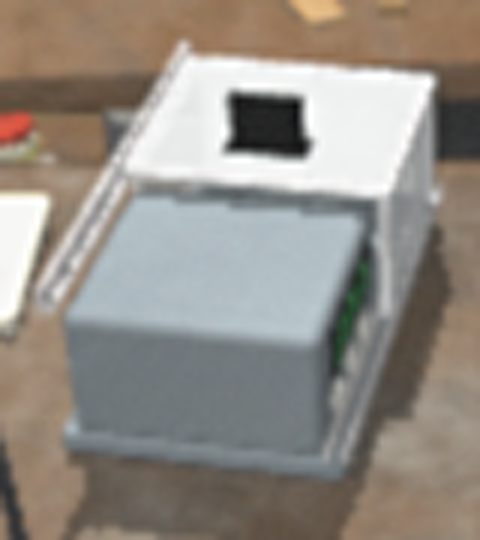

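The zooms show the tab's top edge running from scene crop (418,185) to (472,155), and in the side crop from (302,97) to (230,95). Roof corners, track ends and the base-plate corner are visible in both views, so I'll triangulate them.

```bash
cat > m2.py <<'E'
from m1 import *
sc=lambda u,v:ray(S,295+(u+.5)/5-.5,165+(v+.5)/5-.5)
sd=lambda u,v:ray(D,195+(u+.5)/6-.5,110+(v+.5)/6-.5)
P={}
for n,a,b in[("tabF",(418,185),(302,97)),("tabR",(472,155),(230,95)),("roofFL",(272,265),(392,195)),("roofRL",(440,147),(125,180)),("roofRR",(710,265),(190,58)),("roofFR",(540,412),(435,77)),("trkL",(248,33),(45,305)),("trkR",(733,272),(185,45)),("baseFL",(38,295),(345,470))]:
    p,e=tri(sc(*a),sd(*b)); P[n]=p; print(n,p.round(4),np.round(e,4))
for a,b in[("tabF","tabR"),("roofFL","roofRL"),("roofFR","roofRR"),("roofFR","roofFL"),("roofRR","roofRL"),("trkR","trkL")]:
    d=P[b]-P[a]; print(a,b,np.linalg.norm(d).round(4),np.degrees(np.arctan2(d[1],d[0])).round(1))
# jar lid mid from black mask; top/bottom extremes
p,e=tri(ray(S,200.99,167.67),ray(D,252.0,263.5)); print("lid",p,e)
E
python3 m2.py; python3 - <<'E'
from h import *
import pickle
fs=pickle.load(open("f0.pkl","rb"))
a=cv2.resize(fs["scene"]["image"][150:225,140:270,::-1],None,fx=6,fy=6,interpolation=cv2.INTER_CUBIC)[:450,:780]; b=cv2.resize(fs["side"]["image"][220:320,210:330,::-1],None,fx=5,fy=5,interpolation=cv2.INTER_CUBIC)
cv2.imwrite("pics/j1.png",b)
E
```

```text
lid scene [([194, 162, 15, 12, 149], array([200.99, 167.67]))]
lid side [([243, 265, 19, 9, 68], array([252.34, 269.76]))]
tab scene [([372, 196, 18, 21, 188], array([381.73, 206.96]))]
tab side [([234, 126, 12, 10, 96], array([239.07, 130.47]))]
blue [([195, 172, 15, 15, 134], array([203.96, 178.78])), ([149, 180, 25, 18, 341], array([161.69, 188.25])), ([229, 180, 10, 10, 54], array([233.76, 183.61]))] [([232, 246, 12, 10, 68], array([239.  , 249.99])), ([243, 270, 19, 8, 66], array([251.32, 274.02])), ([248, 284, 11, 3, 16], array([252.69, 285.25])), ([283, 284, 32, 31, 682], array([298.41, 298.8 ]))]
tabF [ 0.5389 -0.1645  0.1321] [0.0004 0.0004]
tabR [ 0.5781 -0.1755  0.1298] [0.0012 0.0012]
roofFL [ 0.4942 -0.1204  0.097 ] [0.0016 0.0016]
roofRL [ 0.6355 -0.1489  0.094 ] [0.0001 0.0001]
roofRR [ 0.6047 -0.2822  0.0987] [0.0011 0.0011]
roofFR [ 0.4634 -0.2473  0.099 ] [0.0012 0.0012]
trkL [ 0.6709 -0.0304  0.0969] [0.004 0.004]
trkR [ 0.6067 -0.2928  0.1   ] [0.0008 0.0008]
baseFL [0.5239 0.0021 0.0083] [0.0003 0.0003]
tabF tabR 0.0407 -15.7
roofFL roofRL 0.1442 -11.4
roofFR roofRR 0.1455 -13.9
roofFR roofFL 0.1306 76.4
roofRR roofRL 0.1368 77.0
trkR trkL 0.2701 76.3
lid [0.53220332 0.33742676 0.05294976] [np.float64(0.00010215347821954195), np.float64(0.00010215347821945684)]
```

View pics/j1.png

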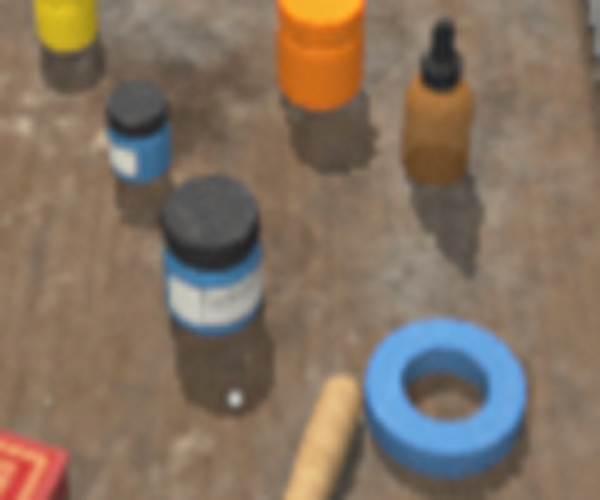

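Everything agrees: track length 270 mm, scale yaw about -13.5°, tab at z≈0.131, lid at z≈0.053. In the zoomed side view the jar lid is at crop (211,222) and the small blue look-alike at (138,130). Now I'll grip the tab and open the door gently until the force shows the stop.

```bash
cat >> h.py <<'E'
YAW=np.radians(-13.5); EX=np.array([np.cos(YAW),np.sin(YAW),0]); EY=np.array([-np.sin(YAW),np.cos(YAW),0])
QT=q(YAW+np.pi)
def slide(total,sgn,coarse):
    """slide along sgn*EY: coarse part in one line, then 2 mm steps until the stop is felt"""
    p0=np.array(manip.get_position()); manip.movel(p0+sgn*EY*coarse,feed=0.07)
    s=coarse; print("F coarse",round(manip.get_force()@EY,1))
    while s<total:
        s+=.002; manip.movel(p0+sgn*EY*s,feed=0.02); F=manip.get_force()@EY
        if abs(F)>12: break
    print("moved",round(s,4),"F",round(F,1),"pos",((np.array(manip.get_position())-p0)@EY).round(4),"w",manip.get_gripper_width())
E
python3 - <<'E'
from h import *
tab=np.array([.5585,-.170,0])
manip.set_gripper(.05)
manip.movep(tab+[0,0,.2],QT); print(manip.get_time_s(),manip.get_joints().round(2))
manip.movel(tab+[0,0,.118],feed=.12)
print(manip.get_force().round(1))
manip.set_gripper(0.0); print(manip.get_gripper_width(),manip.get_grip_force(),manip.get_force().round(1))
slide(.15,1,.105)
print(manip.get_time_s(),manip.get_force().round(1))
f=manip.grab_frame("scene"); save(f,"open",(280,150,470,300),4)
E
```

```text
3.8 [-0.49  0.34  1.5   0.    1.31 -1.82]
[-0.8 -0.6  0.1]
0.007646811283866678 29.999888241291046 [ 0.2 -0.4  1. ]
F coarse -0.3
moved 0.131 F -12.9 pos 0.1273 w 0.007829115996473887
10.275 [  1.4 -13.6  -1.9]
```

View pics/open.png

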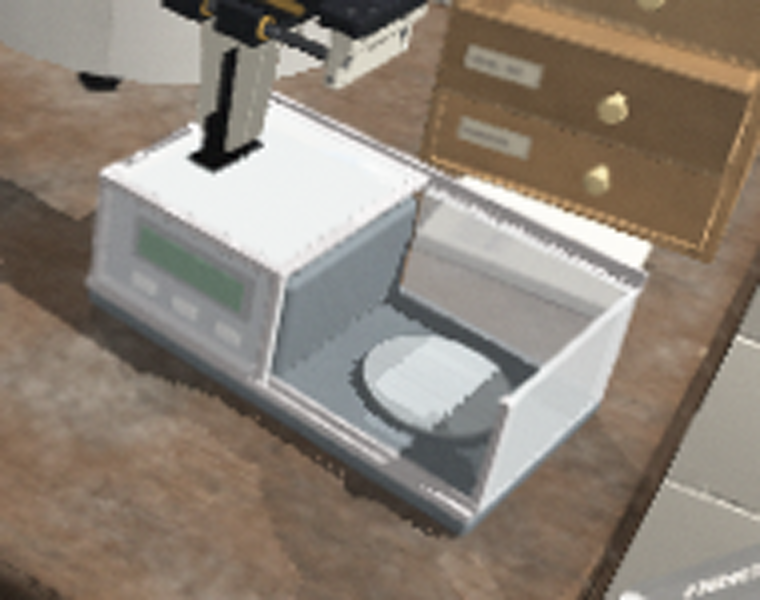

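The door is fully open (it stopped after ~127 mm) and the pan ellipse is visible, centred near crop (436,386). Next I'll release, look at the pan from above with the wrist camera, then at the jar.

```bash
python3 - <<'E'
from h import *
import pickle
p=np.array(manip.get_position()); print("tcp",p.round(4))
f=manip.grab_frame("scene"); a=plane(f,388.6,246.1,.024); print("pan scene",a.round(4))
pe=p-.165*EY; print("pan by tab (x same as tab)",pe.round(4),"diff in scale",((a-pe)@EX).round(4),((a-pe)@EY).round(4))
manip.set_gripper(.04)
manip.movel(p+[0,0,.06],feed=.15)
manip.movep([a[0]-.01,a[1]+.0,.24],QT)
w=manip.grab_frame("wrist"); print(w["xyz"],proj(w,a))
fs={"pan":w}
jar=np.array([.5322,.3374,0])
qj=q(np.radians(161.7)); manip.movep(jar+[-.0,0,.22],qj); 
w2=manip.grab_frame("wrist"); print(w2["xyz"],proj(w2,jar+[0,0,.062]),manip.get_joints().round(2),manip.get_time_s())
fs["jar"]=w2; pickle.dump(fs,open("f1.pkl","wb"))
cv2.imwrite("pics/w.png",cv2.resize(np.hstack([w["image"],w2["image"]])[...,::-1],(800,300),interpolation=cv2.INTER_AREA))
E
```

```text
tcp [ 0.5888 -0.0464  0.1181]
pan scene [ 0.5458 -0.2081  0.024 ]
pan by tab (x same as tab) [ 0.5503 -0.2068  0.1181] diff in scale -0.0041 -0.0023
[ 0.46119548 -0.18904042  0.39379264] [251.93591964 180.12433614]
[0.46001656 0.3612023  0.37492885] [251.62456709 181.95059923] [ 0.39  0.41  1.34 -0.    1.39 -0.86] 14.4667
```

View pics/w.png

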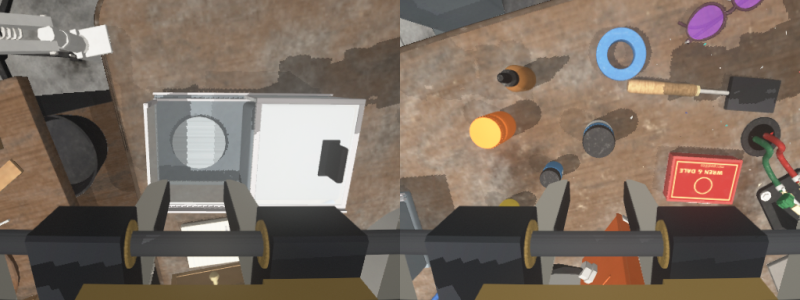

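The wrist view shows the open chamber with the pan near half-scale pixel (199,142), and the jar lid near (599,140), with the small look-alike down-left at (550,175). Now I'll fit both precisely.

```bash
python3 - <<'E'
from h import *
import pickle
fs=pickle.load(open("f1.pkl","rb")); w,j=fs["pan"],fs["jar"]
g=cv2.cvtColor(w["image"],cv2.COLOR_RGB2GRAY)
c=cv2.HoughCircles(cv2.GaussianBlur(g,(3,3),0),cv2.HOUGH_GRADIENT,1,30,param1=80,param2=12,minRadius=28,maxRadius=48)
for x in c[0]:
    if abs(x[0]-254)<25 and abs(x[1]-182)<25: print("pan",x,plane(w,x[0],x[1],.024).round(4),"diam",np.linalg.norm(plane(w,x[0]+x[2],x[1],.024)-plane(w,x[0]-x[2],x[1],.024)).round(4))
g=cv2.cvtColor(j["image"],cv2.COLOR_RGB2GRAY)
c=cv2.HoughCircles(g,cv2.HOUGH_GRADIENT,1,10,param1=80,param2=8,minRadius=14,maxRadius=28)
for x in c[0]:
    if abs(x[0]-254)<20 and abs(x[1]-179)<20: print("lid",x,plane(j,x[0],x[1],.062).round(4),"diam",np.linalg.norm(plane(j,x[0]+x[2],x[1],.062)-plane(j,x[0]-x[2],x[1],.062)).round(4))
a=cv2.resize(w["image"][130:230,195:315],(400,333),interpolation=cv2.INTER_CUBIC);b=cv2.resize(j["image"][140:220,206:302],(400,333),interpolation=cv2.INTER_CUBIC)
cv2.imwrite("pics/z.png",np.hstack([a,b])[...,::-1])
E
```

```text
pan [254.5 181.5  33.7] [ 0.5482 -0.2055  0.024 ] diam 0.082
lid [253.5 182.5  19.6] [0.5334 0.339  0.062 ] diam 0.0404
lid [255.5 171.5  18.5] [0.523  0.3446 0.062 ] diam 0.0377
lid [245.5 175.5  21.8] [0.5238 0.3336 0.062 ] diam 0.0446
```

View pics/z.png

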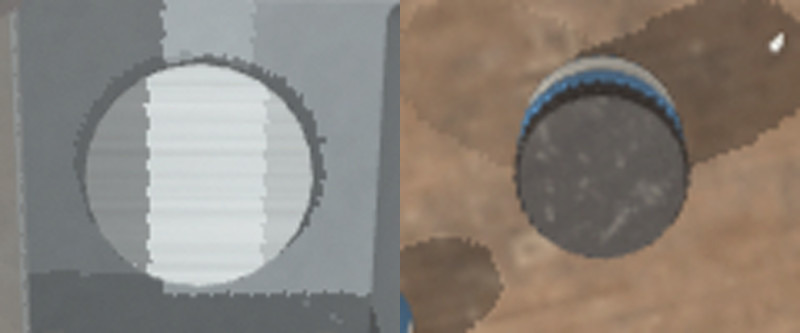

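Lid centre ≈ (0.533, 0.3385) and pan centre ≈ (0.548, -0.206), consistent across views. Picking and placing.

```bash
python3 - <<'E'
from h import *
import pickle
fs=pickle.load(open("f1.pkl","rb"));s0=pickle.load(open("f0.pkl","rb"))["scene"]
print("pan h",tri(ray(fs["pan"],254.6,182),ray(s0,388.6,246.1)))
print("lid h",tri(ray(fs["jar"],254.2,182),ray(s0,200.8,164.5)))
jar=np.array([.5332,.3385,0]); qj=q(np.radians(161.7))
manip.set_gripper(.085); manip.movel(jar+[0,0,.12],qj,feed=.2); manip.movel(jar+[0,0,.042],feed=.08)
print(manip.get_force().round(1)); manip.set_gripper(0.0)
print("w",manip.get_gripper_width(),manip.get_grip_force(),manip.get_force().round(1))
manip.movel(jar+[0,0,.2],feed=.15); print("lifted",manip.get_gripper_width(),manip.get_force().round(2),manip.get_time_s())
f=manip.grab_frame("side"); save(f,"lift",k=1)
E
```

```text
pan h (array([ 0.54988074, -0.20652456,  0.02045261]), [np.float64(0.0008955889512743839), np.float64(0.0008955889512744984)])
lid h (array([0.53363298, 0.3395119 , 0.06166427]), [np.float64(0.000578511875645823), np.float64(0.0005785118756458874)])
[-0.3  0.1 -0.2]
w 0.04203458436993788 29.997377118543227 [-0.6  0.4  0.3]
lifted 0.04230820554362732 [-0.51 -0.16 -1.6 ] 19.075
```

```bash
python3 - <<'E'
from h import *
pan=np.array([.5482,-.2062,0])
manip.movep(pan+[0,0,.2],QT); print(manip.get_time_s(),manip.get_gripper_width())
manip.movel(pan+[0,0,.074],feed=.12); manip.hold(.2); F0=manip.get_force()[2]
z=.074
while z>.058:
    z-=.001; manip.movel(pan+[0,0,z],feed=.02); F=manip.get_force()[2]
    if F-F0>2.5: break
print("z",round(z,4),manip.get_position().round(4),"dF",round(F-F0,2),"w",manip.get_gripper_width())
manip.set_gripper(.07); print(manip.get_force().round(1))
manip.movel(pan+[0,0,.2],feed=.12); print(manip.get_time_s())
manip.movep([pan[0]-.01,pan[1],.24],QT)
w=manip.grab_frame("wrist"); s=manip.grab_frame("scene")
g=cv2.cvtColor(w["image"],cv2.COLOR_RGB2GRAY); print("expect lid",proj(w,pan+[0,0,.086]))
a=cv2.resize(w["image"][110:230,185:335],(400,320),interpolation=cv2.INTER_CUBIC);b=cv2.resize(s["image"][170:290,320:470],(400,320),interpolation=cv2.INTER_CUBIC)
cv2.imwrite("pics/placed.png",np.hstack([a,b])[...,::-1])
E
```

```text
21.0917 0.042266592958368855
z 0.065 [ 0.5483 -0.2062  0.066 ] dF 6.71 w 0.04187731371093984
[ 0.5  1.  -0.6]
26.6833
expect lid [253.69162854 191.58761924]
```

View pics/placed.png

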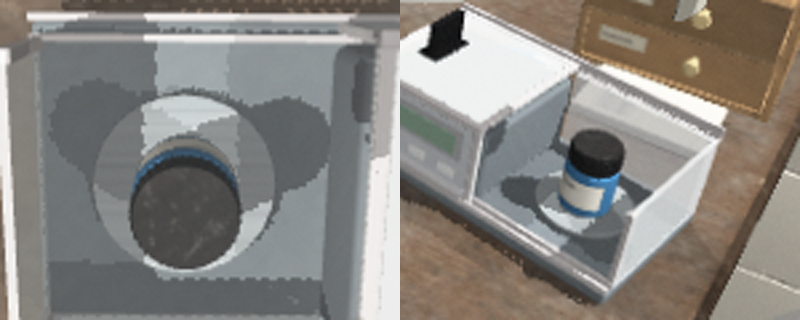

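The jar stands upright and centred on the pan: the lid is at px (254.5,190.7) against an expected (253.7,191.6). Now shutting the door.

```bash
python3 - <<'E'
from h import *
t=np.array([.5888,-.0464,0])
manip.set_gripper(.05); manip.movep(t+[0,0,.2],QT); manip.movel(t+[0,0,.118],feed=.1)
print(manip.get_force().round(1)); manip.set_gripper(0.0); print(manip.get_gripper_width())
slide(.15,-1,.122)
manip.hold(.2); print(manip.get_force().round(1))
p=np.array(manip.get_position()); manip.set_gripper(.04); manip.movel(p+[0,0,.1],feed=.15)
manip.movep([.45,.0,.25],QT); print(p,manip.get_time_s())
s=manip.grab_frame("scene"); d=manip.grab_frame("side")
a=cv2.resize(s["image"][150:290,280:455],(400,320),interpolation=cv2.INTER_CUBIC);b=cv2.resize(d["image"][110:320,190:340],(286,400),interpolation=cv2.INTER_CUBIC)
a=cv2.copyMakeBorder(a,0,80,0,0,cv2.BORDER_CONSTANT)
cv2.imwrite("pics/shut.png",np.hstack([a,b])[...,::-1])
E
```

```text
[ 0.4  0.1 -0.4]
0.00808474962260761
F coarse 0.8
moved 0.138 F 13.2 pos -0.1351 w 0.007532103480477807
[-2.1 13.5  6.3]
[ 0.55655667 -0.17767432  0.11799613] 36.55
```

View pics/shut.png

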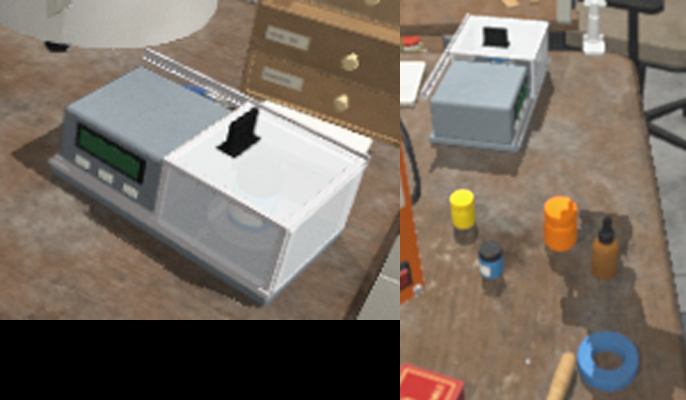

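The door is shut, having travelled 135.1 mm to its hard stop. The jar is faintly visible inside near (248,200), and the dropper and tape are where they were.

```bash
python3 -c "
from bench import manip
print(manip.sign_off())"
```

```text
the job is handed in; nothing more can be done
None
```

The job is handed in: the door was slid open to its stop, the jar was set upright within about 1.5 mm of the pan's centre, and the door was slid shut to its stop (135 mm of travel) at gentle speed, in 36.6 s, with the dropper bottle and tape roll untouched.

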